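Put the seed counter's two setting gauges back in their sloped foam insert

TASK

Put the two aluminium setting gauges, the L-shaped one and the T-shaped one, away in the sloped foam insert: each in the cutout of its own shape, pressed past the foam's springy lips until it sits fully home on the cutout's floor. Let go of both, and do not push the glass jar, the wooden seed box or the bean counting plate about.

Things in the scene. Friction and masses are not known exactly. Their poses are not given: they have to be found in the camera images.
- gauge_L: L-shaped gauge: bar 90 x 18 mm (x -45 to 45, y -9 to 9) with a foot 18 mm wide (x -45 to -27) out to y = +41 at its -x end. Plain aluminium, 26 mm thick, 0.12 to 0.22 kg, lying flat in the tray, right way up. Origin: on its underside, at mid-length and mid-width of the bar (grip here, over the 18 mm width); x along the bar, z up.
- gauge_T: T-shaped gauge: bar 90 x 18 mm (x -45 to 45, y -9 to 9) with a cross-bar 18 mm wide (x 27 to 45), 66 mm across (y -33 to 33), at its +x end. Plain aluminium, 26 mm thick, 0.12 to 0.22 kg, lying flat in the tray, right way up. Origin: on its underside, at mid-length and mid-width of the bar (grip here, over the 18 mm width); x along the bar, z up.
- cutout_L: L-shaped cutout in a foam block, light grey floor: outline of the L gauge plus 1.5 mm play all round, 14 mm deep, mouth chamfered 3 mm. Origin: on its floor, where the gauge's origin comes to lie; axes as the seated gauge's: x level, to the robot's left, z square out of the foam (surface at z = 14 mm). Foot down the slope, at the right-hand end. Two springy lips, see stand.
- cutout_T: T-shaped cutout in a foam block, light grey floor: outline of the T gauge plus 1.5 mm play all round, 14 mm deep, mouth chamfered 3 mm. Origin: on its floor, where the gauge's origin comes to lie; axes as the seated gauge's: x level, to the robot's left, z square out of the foam (surface at z = 14 mm). Cross-bar at the left-hand end. Two springy lips, see stand.
- stand: Fixed wooden stand 150 x 270, 125 mm high at its far edge, frame 4 mm above the foam; holds two foam blocks side by side, sloping up 30 degrees away from the robot. In each cutout two springy foam lips, on the bar's long sides at the origin, hold the bar about 9 mm off the floor (the L's foot may sink first) until about 10 N square to the foam at the origin presses it home, 12 mm proud. Origin: under its centre.
- tray: Fixed flat wooden tray 190 x 290 mm, floor 3 mm thick, rim 10 mm high, on which the two gauges lie. Origin: centre of its underside.
- jar: Bystander: closed glass jar, 68 mm across, 100 mm high. Origin: centre of its underside.
- seedbox: Bystander: open wooden box with beans, 110 x 150 x 45 mm. Origin: centre of its underside.
- countplate: Bystander: flat aluminium plate with rows of beans, 120 x 160 x 14 mm. Origin: centre of its underside.
There are look-alikes about, which are no part of the job. What is shaped like the gauge_L but black is not meant.

How it is judged:
At the end, for the whole second after the job is handed in: Each gauge is in the cutout of its own shape, its origin within 4 mm of the cutout's origin along x and y and less than 2.5 mm above its floor, within 0.06 rad of square to the foam and 0.12 rad of the cutout's direction, at rest and let go (x of gauge_L in the frame of cutout_L between -0.004 and 0.004 m and y of gauge_L in the frame of cutout_L between -0.004 and 0.004 m and z of gauge_L in the frame of cutout_L between -0.004 and 0.0025 m and angle between the z axis of gauge_L and the z axis of cutout_L, either way round below 0.06 rad and angle between the x axis of gauge_L and the x axis of cutout_L, either way round below 0.12 rad and linear speed of each of gauge_L, gauge_T below 0.01 m/s and x of gauge_T in the frame of cutout_T between -0.004 and 0.004 m and y of gauge_T in the frame of cutout_T between -0.004 and 0.004 m and z of gauge_T in the frame of cutout_T between -0.004 and 0.0025 m and angle between the z axis of gauge_T and the z axis of cutout_T, either way round below 0.06 rad and angle between the x axis of gauge_T and the x axis of cutout_T, either way round below 0.12 rad); the robot touches nothing.
It fails at once if the glass jar is pushed more than 20 mm (distance of jar from where it was at the start of the episode above 0.02 m).
It fails at once if the wooden seed box is pushed more than 20 mm (distance of seedbox from where it was at the start of the episode above 0.02 m).
It fails at once if the bean counting plate is pushed more than 20 mm (distance of countplate from where it was at the start of the episode above 0.02 m).
It also fails if it takes over 70 s, if anything falls off the work surface, if the arm or the gripper's body presses on something with over 40 N, if the wrist force passes 120 N, or if a joint passes its speed limit or range.

ROBOT

A 7-joint arm with a two-finger parallel gripper is mounted at the origin on the work surface. World frame = base frame: x ahead of the robot, y to its left, z up, the work surface at z = 0. Lengths are in m, angles in rad, forces in N, time in s.
With the tool pointing down it reaches from about 0.4 to 0.85 m from the base axis. Payload 10.4 kg.
Tool frame: the origin (TCP) lies on the centre line of the jaws, within the pads' length; the fingertips stand 14 mm ahead of it and the grasp point (between the pads) lies 5 mm behind it (manip.tip_reach is the distance from the TCP to the fingertips, in m); z points along the fingers, y is the line along which they close (so a half turn about z gives the same grasp; the last joint's range is limited). The gripper opens to 85 mm and grips with 20 to 120 N. Pads are 22 mm wide; open, the fingers measure 114 mm over their backs; the gripper's body (76 mm by 85 mm) begins 54 mm behind the grasp point. The pads swing forward as they close: fully open they stand 13 mm farther back than shut.
Start: joints at [-1.137, 0.332, -0.065, 1.46, 0.022, 1.35, -0.088], TCP at [0.276, 0.561, 0.245] pointing down, gripper open.
Joint ranges: [-2.6, 2.6], [-0.5, 2.12], [-1.47, 1.34], [0.16, 2.42], [-1.27, 4.41], [0.06, 2.06], [-2.6, 2.6]. Speed limits (rad/s): [2.22, 2.22, 2.79, 2.79, 3.14, 3.14, 3.14].

INTERFACE

Orientations are given as a unit quaternion [x, y, z, w].
In Python, from workcell import manip gives the robot as it stands.
- The arm moves only by the shell command python3 -m pendant 'ROWS' [FORCE]. ROWS is JSON, a list of rows, each a list of 7 numbers: the shift along the tool's x, y, z in units of 50 mm (1.0 is 50 mm), then the turn, a rotation vector about the tool's x, y, z in units of 8 degrees (1.0 is 8 degrees), then the opening, from -1 (shut) to 1 (fully open), so that 0 is half open. In form: [[dx, dy, dz, ax, ay, az, jaw], ...]. A call has exactly 10 rows; each row is the pose to reach, as a shift and turn from the pose commanded when the call began, along the tool's axes at that moment; what a row does not reach only later rows make up. A row lasts 1/8 s, in which the tool goes at most 62.5 mm and 10.7 degrees, less where a joint would pass 70% of its speed; a pose out of reach is approached as far as the arm can. A call with a gripper value outside its range is refused whole. The fingers move at their own pace and stop on an object; FORCE is the grip in N (left out, the last holds). Time passes only in rows, so rows that repeat a pose let the fingers close, or fill a call up. It gives the time, the measured TCP pose, the force, the opening and the grip force at its end, in the units of the state.
- manip.get_obs(): the state, without advancing time (a new reading comes with each control period).
- manip.camera(name): name is "scene" or "side" or "wrist"; returns (picture, depth): 400x640x3 uint8, red, green, blue; 400x640 float32, m along the optical axis (not along the pixel's ray), 0 where there is no reading.
- manip.get_calibration(name): a dict with "fx", "fy", "cx", "cy" (pixels), "D" ([k1, k2, p1, p2, k3] as OpenCV has them; the pictures are not rectified), "xyz" and "orientation" of the camera in the world. Camera axes: x right, y up, looking along -z (the intrinsics and any distortion apply to the point x, -y, -z); pixel columns grow to the right and rows downward; lengths in m; the calibration is good to about 2 mm. A picture is of the moment at which its call begins: read the wrist's pose just before it. get_calibration takes no time and is no camera call; for the wrist camera it gives the pose at the moment of the call.
- manip.hand_in(): hands the job in; it is judged then, once.
Trained networks look in the newest picture that a camera, given by its name, has taken for a name from the list of things; names that differ only in an ending like _2 or _b are one class to them, and where a whole thing is asked for, a point or a joint stands for the part that bears it (a point fixed in the world has none). Each returns a list of dicts, best first, with "p" (0 to 1); they miss things now and then, are a little off and sometimes report something else, mostly with a low value. They report only what shows in the picture. A call takes as long as a camera call. They do not tell look-alikes from the thing itself.
- manip.find_in(thing, camera): "box" ([left, top, right, bottom] in pixels, round what is visible of it).
- manip.trace(thing, camera): "pixels" (400x640 bool, what is visible of it) and "box" ([left, top, right, bottom] in pixels, round what is visible of it).
- manip.tip_of(thing, camera): "pixel" ([column, row] in pixels: a listed point, or the origin of a listed thing).
The state is a dict: "clock": time; "joint_pos": joint angles; "joint_velocities": joint speeds; "tau": joint torques, N m; "position": TCP position; "ee_rot": TCP orientation; "ft_force": force on the tool from outside, world axes, zero at the start; "torque": the same for the moment, N m; "grip_width": opening from 0.0 (shut) to 1.0 (fully open); "grasp_force": force on a finger pad.
Only numpy, scipy, OpenCV 4.12 (cv2) and the standard library are available. Lean on these libraries where they do the work, as an engineer would, in place of code of your own. Each camera call takes 0.05 s, during which the arm holds its last target. There are 200 camera calls.

## Working session

There is one attempt and no reset: what is moved stays moved. The work goes in short steps, Python scripts to look and compute and a shell command to move; the robot and the scene stay as the last step left them, time stands still between calls to the robot, and variables do not carry over. Pictures are saved under pics/ and viewed, at most 10 in all, crops included, and the job is handed in when it is done.

```bash
ls; mkdir -p pics
cat > h.py <<'E'
import numpy as np, cv2
from scipy.spatial.transform import Rotation as R
from workcell import manip
def cloud(name):
    cal=manip.get_calibration(name); im,d=manip.camera(name)
    K=np.array([[cal['fx'],0,cal['cx']],[0,cal['fy'],cal['cy']],[0,0,1]])
    v,u=np.mgrid[0:400,0:640]
    n=cv2.undistortPoints(np.stack([u,v],-1).reshape(-1,1,2).astype(np.float64),K,np.array(cal['D'])).reshape(400,640,2)
    P=np.dstack([n[...,0]*d,-n[...,1]*d,-d])
    W=P@R.from_quat(cal['orientation']).as_matrix().T+np.array(cal['xyz'])
    W[d==0]=np.nan
    return im,d,W
def save(im,fn): cv2.imwrite(fn,im[...,::-1])
E
python3 - <<'E'
from h import *
ims=[]
for c in ["scene","side"]:
    im,d,W=cloud(c); np.savez(f'{c}.npz',im=im,d=d,W=W); 
    print(c,manip.get_calibration(c)['xyz'])
    for t in ["gauge_L","gauge_T","cutout_L","cutout_T","stand","tray","jar","seedbox","countplate"]:
        for r in manip.trace(t,c)[:3]:
            p=r['pixels']; print(t,round(r['p'],2),np.round(r['box']),np.round(np.nanmedian(W[p],0),3),im[p].mean(0).round())
    save(im,f'pics/{c}.png')
E
```

```text
pics
scene [ 1.23138176 -0.42406191  0.79758303]
gauge_L 0.94 [267. 139. 291. 165.] [0.275 0.171 0.021] [56. 56. 57.]
gauge_L 0.78 [354. 134. 390. 153.] [0.412 0.395 0.02 ] [56. 56. 56.]
gauge_L 0.78 [204. 185. 220. 217.] [ 0.371 -0.069  0.025] [52. 51. 51.]
gauge_T 0.56 [338. 171. 363. 203.] [0.506 0.236 0.026] [124. 124. 121.]
cutout_L 0.65 [147. 234. 213. 268.] [ 0.517 -0.227  0.078] [56. 55. 54.]
stand 0.79 [143. 202. 278. 312.] [ 0.589 -0.178  0.088] [106.  91.  72.]
tray 0.79 [278. 164. 398. 252.] [0.555 0.156 0.004] [118.  89.  68.]
jar 0.96 [319. 260. 356. 317.] [ 0.788 -0.038  0.075] [122. 125. 123.]
jar 0.18 [144. 236. 215. 271.] [ 0.515 -0.225  0.078] [55. 54. 53.]
seedbox 0.89 [198. 311. 300. 399.] [ 0.771 -0.229  0.015] [88. 67. 55.]
countplate 0.71 [147. 236. 214. 267.] [ 0.515 -0.224  0.077] [52. 53. 52.]
side [ 0.12251081 -0.58796678  0.6455367 ]
gauge_L 0.95 [295. 214. 333. 232.] [0.532 0.087 0.026] [141. 141. 139.]
gauge_L 0.89 [189. 228. 228. 243.] [0.275 0.168 0.022] [22. 22. 24.]
gauge_L 0.8 [252. 274. 297. 296.] [ 0.347 -0.054  0.024] [24. 24. 27.]
gauge_T 0.91 [270. 185. 303. 204.] [0.514 0.229 0.022] [137. 135. 131.]
cutout_L 0.65 [352. 243. 438. 328.] [ 0.529 -0.228  0.077] [57. 59. 61.]
cutout_T 0.58 [312. 210. 394. 287.] [ 0.513 -0.105  0.077] [55. 58. 59.]
cutout_T 0.52 [296. 215. 336. 230.] [0.53  0.088 0.025] [139. 140. 139.]
stand 0.62 [309. 208. 450. 342.] [ 0.507 -0.238  0.059] [136. 115.  86.]
tray 0.82 [247. 177. 348. 252.] [0.509 0.17  0.002] [143. 101.  65.]
jar 0.97 [402. 184. 433. 228.] [ 0.754 -0.041  0.065] [134. 135. 133.]
jar 0.67 [351. 241. 438. 330.] [ 0.529 -0.228  0.076] [57. 59. 61.]
seedbox 0.7 [434. 230. 519. 300.] [ 0.778 -0.236  0.02 ] [86. 55. 34.]
countplate 0.58 [336. 164. 396. 200.] [0.769 0.202 0.005] [128. 121. 121.]
```

View pics/scene.png

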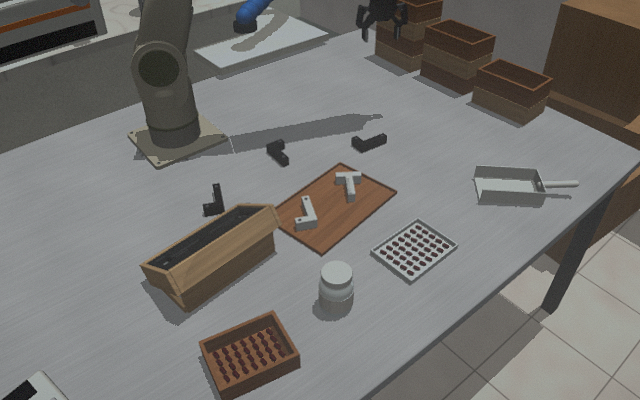

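View pics/side.png

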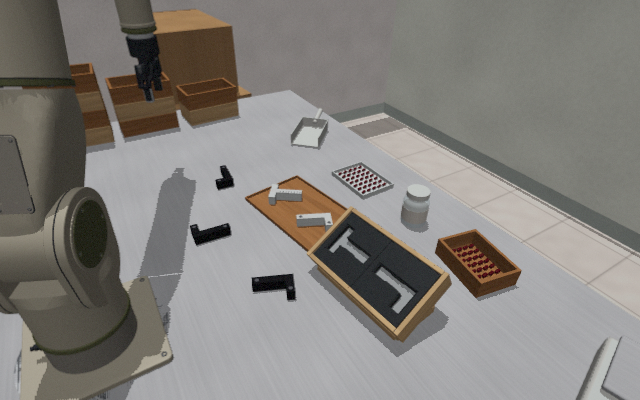

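The scene shows the tray with T (~347,185) and L (~305,213), both grey. The side view shows the T cutout at (345,245) and the L cutout at (390,290). The black Ls are look-alikes. Now I need the state for moving above the tray.

Run:
```python
from h import *
o=manip.get_obs(); print({k:np.round(v,3) for k,v in o.items()}, manip.tip_reach)
T=R.from_quat(o['ee_rot']).as_matrix(); print(T.round(3))
c=manip.get_calibration('wrist'); print(T.T@(np.array(c['xyz'])-o['position']),(T.T@R.from_quat(c['orientation']).as_matrix()).round(3), c['fx'],c['cx'],c['cy'])
tgt=np.array([0.48,0.16,0.30]); print('d units',T.T@(tgt-o['position'])/.05)
W=np.load('side.npz')['W']
m=(W[...,0]>.4)&(W[...,0]<.66)&(W[...,1]>-.34)&(W[...,1]<-.03)&(W[...,2]>.03)
print(m.sum(), np.nanmin(W[m],0),np.nanmax(W[m],0))
```

```text
{'clock': np.float64(1.0), 'joint_pos': array([-1.137,  0.332, -0.065,  1.46 ,  0.022,  1.35 , -0.088]), 'joint_velocities': array([ 0.   , -0.001,  0.001,  0.   , -0.001, -0.001, -0.   ]), 'tau': array([ 1.0000e-03, -6.2524e+01,  4.9000e-02, -3.9185e+01,  1.7000e-02,
        2.0000e-03, -0.0000e+00]), 'position': array([0.276, 0.561, 0.245]), 'ee_rot': array([0.226, 0.974, 0.   , 0.   ]), 'ft_force': array([-0.349,  0.727,  0.228]), 'torque': array([ 0.021, -0.067,  0.024]), 'grasp_force': np.float64(0.0), 'grip_width': np.float64(1.002)} 0.014
[[-0.897  0.441  0.   ]
 [ 0.441  0.897  0.   ]
 [ 0.     0.    -1.   ]]
[ 0.06598261  0.00025214 -0.12845424] [[ 0.001  0.965  0.261]
 [ 1.    -0.001 -0.   ]
 [-0.     0.261 -0.965]] 315.92351492964207 323.30369220875514 202.89958100194497
d units [-7.20436122 -5.39373113 -1.09390809]
9480 [ 0.43273278 -0.304571    0.0300648 ] [ 0.61715226 -0.03009037  0.12724275]
```

Run:
```python
from h import *
o=manip.get_obs();T=R.from_quat(o['ee_rot']).as_matrix()
print(T.T@(np.array([.46,.02,.30])-o['position'])/.05)
```

```text
[-8.08040206 -8.08307165 -1.09407891]
```

```bash
python3 -m pendant '[[-1,-1,-0.5,0,0,-0.4,1],[-2,-2,-1.1,0,0,-0.8,1],[-3,-3,-1.1,0,0,-1.2,1],[-4,-4,-1.1,0,0,-1.6,1],[-5,-5,-1.1,0,0,-2,1],[-6,-6,-1.1,0,0,-2.5,1],[-7,-7,-1.1,0,0,-3,1],[-8.08,-8.08,-1.1,0,0,-3.27,1],[-8.08,-8.08,-1.1,0,0,-3.27,1],[-8.08,-8.08,-1.1,0,0,-3.27,1]]' 60
python3 - <<'E'
from h import *
im,d,W=cloud('wrist'); np.savez('w1.npz',im=im,d=d,W=W); save(im,'pics/w1.png'); o=manip.get_obs(); print(o['position'],R.from_quat(o['ee_rot']).as_matrix().round(3))
for t in ["gauge_L","gauge_T","cutout_L","cutout_T"]:
  for r in manip.trace(t,'wrist')[:3]:
    p=r['pixels']; print(t,round(r['p'],2),np.round(r['box']),np.round(np.nanmedian(W[p],0),3),im[p].mean(0).round())
  print([ (round(r['p'],2),np.round(r['pixel'])) for r in manip.tip_of(t,'wrist')[:2]])
E
```

```text
clock: 2.25
position: [0.4606, 0.016, 0.3007]
ee_rot: [0.003, 1.0, 0.0, 0.0]
ft_force: [0.3, 1.4, 0.1]
grip_width: 0.994
grasp_force: 0.0
[0.4608555  0.0156107  0.30060174] [[-1.     0.006  0.001]
 [ 0.006  1.    -0.   ]
 [-0.001 -0.    -1.   ]]
gauge_L 0.88 [441.   0. 473.  63.] [0.299 0.17  0.025] [54. 53. 54.]
gauge_L 0.71 [228.  34. 291. 113.] [ 0.355 -0.05   0.026] [66. 65. 65.]
gauge_L 0.62 [340. 187. 406. 255.] [0.539 0.089 0.028] [204. 200. 198.]
[(0.97, array([634., 126.])), (0.9, array([453.,  21.]))]
gauge_T 0.6 [458. 171. 531. 241.] [0.506 0.234 0.028] [195. 194. 193.]
[(0.94, array([479., 208.]))]
cutout_L 0.92 [ 61. 176. 170. 300.] [ 0.532 -0.223  0.078] [67. 68. 68.]
[(0.76, array([124., 238.]))]
cutout_T 0.66 [169. 157. 281. 280.] [ 0.509 -0.095  0.076] [70. 70. 69.]
[(0.6, array([229., 218.]))]
```

View pics/w1.png

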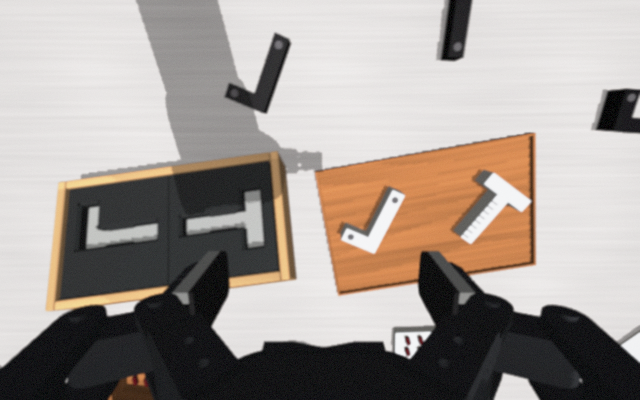

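The wrist picture shows the L gauge (corner ~372,250) and T gauge (~490,205) on the tray, and the L cutout (~120,230) and T cutout (~230,220) in a slightly yawed stand. Next I fit templates.

```bash
cat >> h.py <<'E'
from scipy.optimize import minimize
L=np.array([[-45,-9],[45,-9],[45,9],[-27,9],[-27,41],[-45,41]],np.float32)
T_=np.array([[-45,-9],[27,-9],[27,-33],[45,-33],[45,33],[27,33],[27,9],[-45,9]],np.float32)
def sd(poly,pts):
    return np.array([cv2.pointPolygonTest(poly.reshape(-1,1,2),(float(a),float(b)),True) for a,b in pts])
def fit(poly,inn,out,grow=0.):
    """inn/out Nx2 in m: points on / off the shape. returns x,y,yaw,cost(mm)"""
    rng=np.random.default_rng(0)
    inn=inn[rng.permutation(len(inn))[:500]]*1000; out=out[rng.permutation(len(out))[:1200]]*1000
    c=inn.mean(0); cp=poly.mean(0)*0.8
    def cost(q):
        Rm=np.array([[np.cos(q[2]),-np.sin(q[2])],[np.sin(q[2]),np.cos(q[2])]])
        a=sd(poly,(inn-q[:2])@Rm)+grow; b=sd(poly,(out-q[:2])@Rm)+grow
        return np.minimum(np.maximum(-a,0),12).mean()+np.minimum(np.maximum(b,0),12).sum()/len(inn)
    best=None
    for yaw in np.arange(0,2*np.pi,np.pi/6):
        Rm=np.array([[np.cos(yaw),-np.sin(yaw)],[np.sin(yaw),np.cos(yaw)]])
        r=minimize(cost,[*(c-Rm@cp),yaw],method='Nelder-Mead',options=dict(maxiter=60,initial_simplex=np.array([c-Rm@cp]*4)@np.eye(2,3)+np.array([[0,0,yaw],[10,0,yaw],[0,10,yaw],[0,0,yaw+.3]])))
        if best is None or r.fun<best.fun: best=r
    r=minimize(cost,best.x,method='Nelder-Mead',options=dict(xatol=.02,fatol=1e-4))
    return r.x[0]/1000,r.x[1]/1000,(r.x[2]+np.pi)%(2*np.pi)-np.pi,r.fun
def gauge(W,poly,c,r=.075):
    m=np.hypot(W[...,0]-c[0],W[...,1]-c[1])<r
    P=W[m]; top=P[:,2]>.021
    zt=np.median(P[top,2]); sel=P[:,2]>zt-.006
    return fit(poly,P[sel,:2],P[P[:,2]<zt-.015,:2]),zt
def plane(P):
    for _ in range(6):
        c=P.mean(0); n=np.linalg.svd(P-c,full_matrices=False)[2][2]; n*=np.sign(n[2]); e=(P-c)@n; P=P[abs(e)<max(.0015,1.5*e.std())]
    return c,n
def stand(W,im):
    """foam plane, then both cutouts"""
    m=(W[...,0]>.40)&(W[...,0]<.65)&(W[...,1]>-.34)&(W[...,1]<-.0)&(W[...,2]>.04)
    dark=m&(im.max(-1)<95); 
    h=W@np.array([-.5,0,.866]); med=np.nanmedian(h[dark]); c,n=plane(W[dark&(abs(h-med)<.008)])
    return c,n,m
def cutout(W,c,n,m,poly,y0):
    ex=np.cross([-1,0,0],n); ex=ex-n*(ex@n); ex/=np.linalg.norm(ex); ex*=np.sign(ex[1]); ey=np.cross(n,ex)
    P=W[m]; P=P[abs(P[:,1]-y0)<.068]; q=P-c; h=q@n; uv=np.c_[q@ex,q@ey]
    inn=uv[(h<-.009)&(h>-.02)]; out=uv[abs(h)<.004]
    u,v,a,f=fit(poly,inn,out,1.5)
    X=np.cos(a)*ex+np.sin(a)*ey
    floor=np.median(h[(h<-.009)&(h>-.02)])
    return c+u*ex+v*ey-.014*n,X,n,(f,floor)
E
python3 - <<'E'
from h import *
z=np.load('w1.npz'); W,im=z['W'],z['im']
print('L',gauge(W,L,(.535,.085))); print('T',gauge(W,T_,(.506,.234)))
for nm in ['w1','side']:
  z=np.load(nm+'.npz'); W,im=z['W'],z['im']
  c,n,m=stand(W,im); print(c,n,np.degrees(np.arccos(n[2])))
  for p,y in ((L,-.228),(T_,-.10)): print(cutout(W,c,n,m,p,y))
E
```

```text
L ((np.float64(0.4428453728687887), np.float64(0.09947903316701877), np.float64(-0.7713327633114613), np.float64(0.27730794190808206)), np.float64(0.3527179894142099))
T ((np.float64(0.5188647535556968), np.float64(0.23450700855852466), np.float64(2.5251610952711587), np.float64(0.04274456882476807)), np.float64(0.02859464622839719))
[ 0.45886005 -0.02646525  0.31828632] [-0.00895409  0.99991157  0.00983247] 89.43663206257925
(array([nan, nan, nan]), array([nan, nan, nan]), array([-0.00895409,  0.99991157,  0.00983247]), (np.float64(nan), np.float64(nan)))
(array([ 0.45040462, -0.0406515 ,  0.32940094]), array([ 0.28526638, -0.00686998,  0.95842365]), array([-0.00895409,  0.99991157,  0.00983247]), (np.float64(1.68), np.float64(-0.01648383790484939)))
[ 0.51867033 -0.18406328  0.08411936] [-0.49454659 -0.06469041  0.86674034] 29.9179724840999
(array([ 0.53085785, -0.22224542,  0.07207108]), array([-0.13526287,  0.99080449, -0.00322846]), array([-0.49454659, -0.06469041,  0.86674034]), (np.float64(1.6758021125793456), np.float64(-0.0139228290533051)))
(array([ 0.51438324, -0.10001139,  0.07179408]), array([-0.13545628,  0.99077769, -0.00334082]), array([-0.49454659, -0.06469041,  0.86674034]), (np.float64(0.042512873990820085), np.float64(-0.013641786909174905)))h.py:23: RuntimeWarning: Mean of empty slice.
  c=inn.mean(0); cp=poly.mean(0)*0.8
  ret = um.true_divide(
h.py:27: RuntimeWarning: Mean of empty slice.
  return np.minimum(np.maximum(-a,0),12).mean()+np.minimum(np.maximum(b,0),12).sum()/len(inn)
  ret = ret.dtype.type(ret / rcount)
h.py:27: RuntimeWarning: invalid value encountered in scalar divide
  return np.minimum(np.maximum(-a,0),12).mean()+np.minimum(np.maximum(b,0),12).sum()/len(inn)
  return _methods._mean(a, axis=axis, dtype=dtype,
```

```bash
sed -i 's/    W\[d==0\]=np.nan/    W[(d==0)|(W[...,2]>.135)]=np.nan/' h.py
python3 - <<'E'
from h import *
np.set_printoptions(precision=4,suppress=True)
z=np.load('w1.npz'); W,im=z['W'].copy(),z['im']; W[W[...,2]>.135]=np.nan
print('L',gauge(W,L,(.535,.085))); print('T',gauge(W,T_,(.506,.234)))
c,n,m=stand(W,im); print(c,n,np.degrees(np.arccos(n[2])))
for p,y in ((L,-.235),(T_,-.10)):
  for r in cutout(W,c,n,m,p,y): print(r)
z=np.load('side.npz'); W,im=z['W'],z['im']; c,n,m=stand(W,im)
print(cutout(W,c,n,m,L,-.235))
print('L',gauge(W,L,(.535,.085))); print('T',gauge(W,T_,(.506,.234)))
E
```

```text
L ((np.float64(0.5297891644744784), np.float64(0.09632441067366838), np.float64(2.7156658019656437), np.float64(0.016470619201660156)), np.float64(0.02860909680505147))
T ((np.float64(0.5188647535556968), np.float64(0.23450700855852466), np.float64(2.5251610952711587), np.float64(0.04274456882476807)), np.float64(0.02859464622839719))
[ 0.5184 -0.1728  0.0853] [-0.4945 -0.0668  0.8666] 29.936303304212775
[ 0.5312 -0.2228  0.0726]
[-0.1383  0.9904 -0.0026]
[-0.4945 -0.0668  0.8666]
(np.float64(0.311543851852417), np.float64(-0.014015106484237809))
[ 0.5143 -0.1003  0.0724]
[-0.1344  0.9909 -0.0003]
[-0.4945 -0.0668  0.8666]
(np.float64(0.4063111953735351), np.float64(-0.013726079279958633))
(array([ 0.5308, -0.2221,  0.0721]), array([-0.1353,  0.9908, -0.0032]), array([-0.4945, -0.0647,  0.8667]), (np.float64(2.6801192970275878), np.float64(-0.013913615904840138)))
L ((np.float64(0.5306519304736153), np.float64(0.09542074726872506), np.float64(2.705766119055573), np.float64(0.4127254720890161)), np.float64(0.02780195393770679))
T ((np.float64(0.5200090894061482), np.float64(0.23406668624370786), np.float64(2.5176004970204584), np.float64(0.5301616875235765)), np.float64(0.02774632199723831))
```

```bash
cat >> h.py <<'E'
np.set_printoptions(precision=4,suppress=True)
def row(p,X,Z,ref=None):
    """units to get from ref (measured) pose to tool origin p, x axis X, z axis Z"""
    o=manip.get_obs(); p0,M=ref or (o['position'],R.from_quat(o['ee_rot']).as_matrix())
    X=np.array(X,float);Z=np.array(Z,float);Z/=np.linalg.norm(Z);X-=Z*(X@Z);X/=np.linalg.norm(X)
    G=np.c_[X,np.cross(Z,X),Z]; rv=R.from_matrix(M.T@G).as_rotvec()
    print('shift',M.T@(np.array(p)-p0)/.05,'turn',np.degrees(rv)/8)
    return np.array(p),G
def st():
    o=manip.get_obs(); print(o['clock'],'pos',o['position'],'joints',o['joint_pos'],'F',o['ft_force'],'grip',o['grip_width'],o['grasp_force']); print(R.from_quat(o['ee_rot']).as_matrix())
gL=(np.array([.5302,.096]),np.radians(155.4)); gT=(np.array([.5194,.2343]),np.radians(144.5))
n=np.array([-.4945,-.0660,.8666]); n/=np.linalg.norm(n)
cX=np.array([-.136,.9906,-.002])
cL=np.array([.5310,-.2225,.0723]); cT=np.array([.5143,-.1001,.0722])
E
python3 - <<'E'
from h import *
st()
p,y=gL; row([*p,.11],[np.cos(y),np.sin(y),0],[0,0,-1])
E
```

```text
2.7 pos [0.4599 0.0211 0.3003] joints [-0.5888 -0.0887  0.4198  1.8052  0.0365  1.4176  1.3963] F [ 0.2654 -0.1084  0.2651] grip 1.000042892831749 0.0
[[-1.     -0.0015 -0.    ]
 [-0.0015  1.      0.0001]
 [ 0.      0.0001 -1.    ]]
shift [-1.4086  1.495   3.806 ] turn [ 0.0007 -0.0003  3.0857]
```

```bash
python3 -m pendant '[[-0.3,0.3,0.8,0,0,0.6,0],[-0.6,0.6,1.6,0,0,1.2,0],[-0.9,0.9,2.4,0,0,1.9,0],[-1.2,1.2,3.2,0,0,2.6,0],[-1.41,1.495,3.8,0,0,3.09,0],[-1.41,1.495,3.8,0,0,3.09,0],[-1.41,1.495,3.8,0,0,3.09,0],[-1.41,1.495,3.8,0,0,3.09,0],[-1.41,1.495,3.8,0,0,3.09,0],[-1.41,1.495,3.8,0,0,3.09,0]]' 60
python3 - <<'E'
from h import *
im,d,W=cloud('wrist'); save(im,'pics/w2.png'); st(); o=manip.get_obs()
c=manip.get_calibration('wrist'); print(c['xyz'])
try: print(gauge(W,L,(.535,.085)))
except Exception as e: print(e)
p,y=gL; row([*p,.033],[np.cos(y),np.sin(y),0],[0,0,-1])
E
```

```text
clock: 3.95
position: [0.5307, 0.0948, 0.1108]
ee_rot: [0.214, 0.977, 0.0, 0.0]
ft_force: [-0.2, -0.7, -0.5]
grip_width: 0.501
grasp_force: 0.0
4.0 pos [0.5306 0.0949 0.1107] joints [-0.6167  0.2718  0.4077  1.8664 -0.125   1.0276  0.9814] F [-0.3409  0.4694  0.547 ] grip 0.5007248901755986 0.0
[[-0.9083  0.4184  0.0005]
 [ 0.4184  0.9083  0.0004]
 [-0.0003  0.0006 -1.    ]]
[0.4708 0.1226 0.2391]
((np.float64(0.5568259272863098), np.float64(0.07532205553524175), np.float64(-0.24251352059528575), np.float64(4.310424646488717)), np.float64(0.02949094792691645))
shift [0.0177 0.0161 1.5535] turn [ 0.0043  0.002  -0.0166]
```

View pics/w2.png

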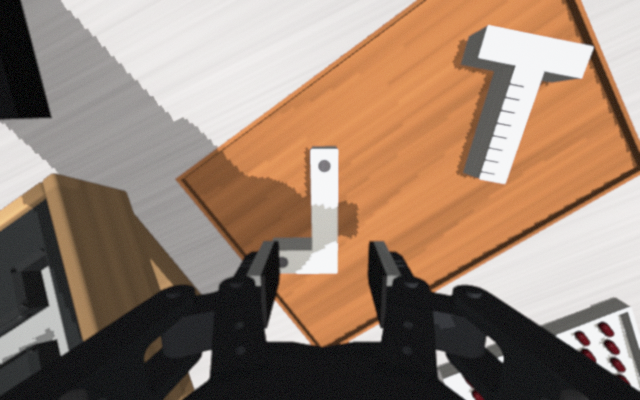

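The L bar is upright at col ~324, centred between the fingers. The foot is at (290,260), clear of the grip point. Descending.

```bash
python3 -m pendant '[[0.01,0.01,0.6,0,0,0,0],[0.01,0.01,1.2,0,0,0,0],[0.01,0.01,1.55,0,0,0,0],[0.01,0.01,1.55,0,0,0,0],[0.01,0.01,1.55,0,0,0,-0.6],[0.01,0.01,1.55,0,0,0,-1],[0.01,0.01,1.55,0,0,0,-1],[0.01,0.01,1.55,0,0,0,-1],[0.01,0.01,1.55,0,0,0,-1],[0.01,0.01,1.55,0,0,0,-1]]' 80
python3 - <<'E'
from h import *
st()
E
```

```text
clock: 5.25
position: [0.5312, 0.0957, 0.0343]
ee_rot: [0.214, 0.977, 0.001, 0.001]
ft_force: [-1.1, -1.3, 5.5]
grip_width: 0.182
grasp_force: 78.7
5.25 pos [0.5312 0.0957 0.0343] joints [-0.5905  0.3834  0.3829  1.9169 -0.184   0.8729  1.0248] F [-1.137  -1.3497  5.5426] grip 0.18228633751741807 78.69581937789917
[[-0.9082  0.4184  0.0019]
 [ 0.4184  0.9082  0.0009]
 [-0.0013  0.0016 -1.    ]]
```

```bash
python3 - <<'E'
from h import *
print(cL+n*.0813); row(cL+n*.0813+cX*(-.001),cX,-n); row(cL+n*.13+cX*(-.001),cX,-n)
E
python3 -m pendant '[[0,0,-0.6,0,0,0,-1],[0,0,-1.2,0,0,0,-1],[0,0,-1.8,0,0,0,-1],[0,0,-2.4,0,0,0,-1],[0,0,-3,0,0,0,-1],[0,0,-3.6,0,0,0,-1],[0,0,-3.8,0,0,0,-1],[0,0,-3.8,0,0,0,-1],[0,0,-3.8,0,0,0,-1],[0,0,-3.8,0,0,0,-1]]'
python3 - <<'E'
from h import *
row(cL+n*.13+cX*(-.001),cX,-n); st()
E
```

```text
[ 0.4908 -0.2279  0.1428]
shift [-1.9885 -6.2295 -2.1775] turn [-3.3966 -1.8845  7.0078]
shift [-1.579  -6.4881 -3.0226] turn [-3.3966 -1.8845  7.0078]
clock: 6.5
position: [0.5299, 0.0955, 0.2217]
ee_rot: [0.214, 0.977, -0.0, -0.001]
ft_force: [0.2, 0.8, -2.6]
grip_width: 0.18
grasp_force: 78.8
shift [-1.5971 -6.4758  0.7413] turn [-3.4244 -1.891   7.0077]
6.5 pos [0.5299 0.0955 0.2217] joints [-0.6467  0.1563  0.4267  1.7444 -0.0675  1.2571  0.9354] F [ 0.243   0.7753 -2.6066] grip 0.17979431752272182 78.78781914710999
[[-0.9083  0.4184 -0.0016]
 [ 0.4184  0.9083 -0.0006]
 [ 0.0012 -0.0013 -1.    ]]
```

```bash
python3 -m pendant '[[-0.2,-0.8,0,-0.4,-0.24,0.88,-1],[-0.4,-1.6,0,-0.85,-0.47,1.75,-1],[-0.6,-2.4,0,-1.28,-0.7,2.6,-1],[-0.8,-3.2,0,-1.7,-0.95,3.5,-1],[-1,-4,0,-2.1,-1.2,4.4,-1],[-1.2,-4.8,0.1,-2.6,-1.4,5.3,-1],[-1.4,-5.6,0.3,-3,-1.65,6.1,-1],[-1.6,-6.2,0.6,-3.42,-1.89,7,-1],[-1.6,-6.48,0.74,-3.42,-1.89,7.01,-1],[-1.6,-6.48,0.74,-3.42,-1.89,7.01,-1]]'
python3 -m pendant '[[0,0,0,0,0,0,-1],[0,0,0,0,0,0,-1],[0,0,0,0,0,0,-1],[0,0,0,0,0,0,-1],[0,0,0,0,0,0,-1],[0,0,0,0,0,0,-1],[0,0,0,0,0,0,-1],[0,0,0,0,0,0,-1],[0,0,0,0,0,0,-1],[0,0,0,0,0,0,-1]]'
sed -i 's/def cloud(name):/def cloud(name,zm=.135):/; s/>.135)\]/>zm)]/' h.py
cat >> h.py <<'E'
def inhand(W,w=.008):
    o=manip.get_obs(); M=R.from_quat(o['ee_rot']).as_matrix(); q=(W-o['position'])@M
    m=(abs(q[...,1])<w)&(q[...,2]>-.03)&(q[...,2]<.04)&(q[...,0]>.012)&(q[...,0]<.08)
    s=q[m]; print(len(s)); 
    for lo in range(10,70,4): 
        k=s[(s[:,0]>=lo/1e3)&(s[:,0]<(lo+4)/1e3)]
        if len(k): print(lo,len(k),np.median(k[:,2]).round(4),end='; ')
    t=s[(s[:,2]<.004)]; print('\nend',np.percentile(t[:,0],[95,98,99.5,100]))
    m2=(q[...,0]>.018)&(q[...,0]<.04)&(abs(q[...,2]-np.median(t[:,2]))<.005)&(abs(q[...,1])<.02); print('y range',np.percentile(q[m2][:,1],[1,50,99]))
E
python3 - <<'E'
from h import *
st(); im,d,W=cloud('wrist',1); save(im,'pics/w3.png'); inhand(W)
p,G=row(cL+n*.0813+cX*(-.001),cX,-n)
W[W[...,2]>.135]=np.nan
c_,n_,m=stand(W,im); print(c_,n_)
for P,y in ((L,-.235),(T_,-.10)): print(*cutout(W,c_,n_,m,P,y))
E
```

```text
clock: 7.75
position: [0.4665, -0.2328, 0.1849]
ee_rot: [0.636, 0.728, 0.194, 0.17]
ft_force: [0.9, 0.3, -1.4]
grip_width: 0.179
grasp_force: 78.8
clock: 9.0
position: [0.4674, -0.2322, 0.1858]
ee_rot: [0.635, 0.728, 0.194, 0.171]
ft_force: [0.6, -0.6, -1.3]
grip_width: 0.177
grasp_force: 78.8
9.0 pos [ 0.4674 -0.2322  0.1858] joints [-0.3489 -0.214   0.8696  2.1866 -0.2453  0.692   0.8378] F [ 0.5889 -0.5666 -1.2749] grip 0.1766538027794141 78.84697079658508
[[-0.1356  0.858   0.4954]
 [ 0.9908  0.1183  0.0663]
 [-0.0017  0.4999 -0.8661]]
2987
10 154 0.0055; 14 287 0.0055; 18 299 0.0055; 22 310 0.0055; 26 321 0.0055; 30 318 0.0053; 34 338 0.0053; 38 342 0.0054; 42 346 0.0054; 46 272 0.0156; 
end [0.043  0.0434 0.0438 0.044 ]
y range [-0.0088  0.      0.0088]
shift [ 0.0033 -0.0185  0.9822] turn [ 0.0079 -0.0017 -0.003 ]
[ 0.517  -0.1619  0.0854] [-0.4954 -0.0682  0.866 ]
[ 0.5313 -0.2225  0.0727] [-0.1357  0.9907  0.0004] [-0.4954 -0.0682  0.866 ] (np.float64(0.02477666473388672), np.float64(-0.013904394953675929))
[ 0.5146 -0.1006  0.0727] [-0.1387  0.9903 -0.0013] [-0.4954 -0.0682  0.866 ] (np.float64(0.02882673454284668), np.float64(-0.013933140349955405))
```

View pics/w3.png

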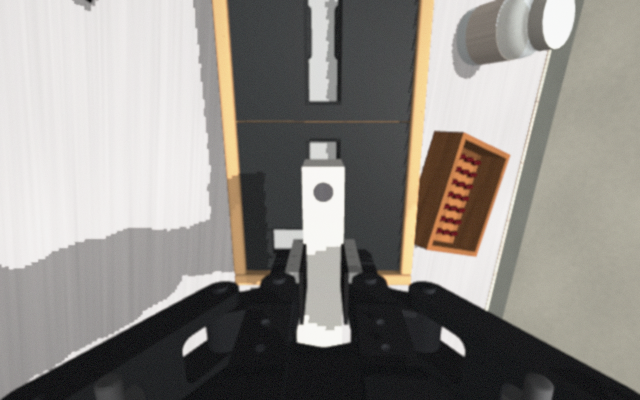

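The L is in the jaws, aligned over its cutout: the visible cutout bar end is at (322,150) and the foot at (288,240). The in-hand end at x≈46 mm matches the expected −1 mm offset.

```bash
cat >> h.py <<'E'
n=np.array([-.4952,-.0672,.8662]); n/=np.linalg.norm(n); cX=np.array([-.136,.9906,-.001])
cL=np.array([.5312,-.2225,.0726]); cT=np.array([.5145,-.1004,.0726])
E
python3 - <<'E'
from h import *
for h in (.02,.009,0,-.004): row(cL+n*(.0313+h)-cX*.001,cX,-n)
E
```

```text
shift [ 0.0015 -0.0137  1.579 ] turn [0.0012 0.0061 0.0005]
shift [ 0.0017 -0.0138  1.799 ] turn [0.0012 0.0061 0.0005]
shift [ 0.0018 -0.0138  1.979 ] turn [0.0012 0.0061 0.0005]
shift [ 0.0019 -0.0138  2.059 ] turn [0.0012 0.0061 0.0005]
```

```bash
python3 -m pendant '[[0,-0.014,0.6,0,0,0,-1],[0,-0.014,1.2,0,0,0,-1],[0,-0.014,1.5,0,0,0,-1],[0,-0.014,1.58,0,0,0,-1],[0,-0.014,1.65,0,0,0,-1],[0,-0.014,1.72,0,0,0,-1],[0,-0.014,1.78,0,0,0,-1],[0,-0.014,1.8,0,0,0,-1],[0,-0.014,1.8,0,0,0,-1],[0,-0.014,1.8,0,0,0,-1]]'
python3 - <<'E'
from h import *
st(); row(cL+n*(.0313)-cX*.001,cX,-n); o=manip.get_obs(); print(o['ft_force']@n)
E
```

```text
clock: 10.3
position: [0.5115, -0.2263, 0.1077]
ee_rot: [0.635, 0.728, 0.195, 0.171]
ft_force: [-0.0, 0.6, -0.1]
grip_width: 0.181
grasp_force: 79.0
10.3 pos [ 0.5115 -0.2263  0.1077] joints [-0.4638  0.1463  1.0458  2.1943 -0.8458  0.6166  1.3317] F [-0.0424  0.6218 -0.116 ] grip 0.1814476457898317 79.0237283706665
[[-0.1356  0.8578  0.4958]
 [ 0.9908  0.1183  0.0664]
 [-0.0017  0.5002 -0.8659]]
shift [ 0.0032 -0.0042  0.1818] turn [0.0041 0.0065 0.0004]
-0.12124171519683052
```

```bash
python3 -m pendant '[[0,0,0.04,0,0,0,-1],[0,0,0.08,0,0,0,-1],[0,0,0.12,0,0,0,-1],[0,0,0.16,0,0,0,-1],[0,0,0.19,0,0,0,-1],[0,0,0.22,0,0,0,-1],[0,0,0.22,0,0,0,-1],[0,0,0.22,0,0,0,-1],[0,0,0.22,0,0,0,-1],[0,0,0.22,0,0,0,-1]]'
python3 - <<'E'
from h import *
st(); row(cL+n*(.0313)-cX*.001,cX,-n); o=manip.get_obs(); print(o['ft_force']@n)
E
```

```text
clock: 11.55
position: [0.5161, -0.2261, 0.0997]
ee_rot: [0.635, 0.727, 0.197, 0.17]
ft_force: [-43.6, 10.4, 53.8]
grip_width: 0.182
grasp_force: 87.6
11.55 pos [ 0.5161 -0.2261  0.0997] joints [-0.4309  0.1856  1.0181  2.1904 -0.9156  0.6231  1.3848] F [-43.6135  10.3836  53.7956] grip 0.18175688437492601 87.59042501449585
[[-0.1348  0.857   0.4974]
 [ 0.9909  0.1152  0.0701]
 [ 0.0028  0.5023 -0.8647]]
shift [ 0.0118 -0.0039 -0.0022] turn [ 0.0212 -0.0186 -0.0213]
67.49603179526159
```

```bash
python3 -m pendant '[[0,0,-0.04,0,0,0,-1],[0,0,-0.05,0,0,0,-0.7],[0,0,-0.05,0,0,0,-0.2],[0,0,-0.05,0,0,0,-0.2],[0,0,-0.05,0,0,0,-0.2],[0,0,-0.6,0,0,0,-0.2],[0,0,-1.2,0,0,0,-0.2],[0,0,-1.8,0,0,0,-0.2],[0,0,-2,0,0,0,-0.2],[0,0,-2,0,0,0,-0.2]]'
python3 - <<'E'
from h import *
st(); im,d,W=cloud('wrist'); save(im,'pics/w4.png')
q=W-cL; X=cX; Y=np.cross(n,X); h=q@n; u=q@X; v=q@Y
m=(abs(v)<.007)&(h>.015)&(h<.04)
for lo in range(-44,60,8):
    k=m&(u*1e3>=lo)&(u*1e3<lo+8); print(lo,k.sum(),np.median(h[k]).round(4) if k.any() else '')
m=(h>.021)&(h<.04)&(abs(u)<.1)&(abs(v)<.07); print(np.percentile(u[m],[1,99]),np.percentile(v[m&(u>0)],[1,99]))
i,d2,W=cloud('side'); q=W-cL;h=q@n; u=q@X; v=q@Y;m=(h>.018)&(h<.04)&(abs(u)<.06)&(abs(v)<.06);print(m.sum(),np.median(h[m]),np.percentile(u[m],[1,99]))
k=m&(u<-.03)&(v>.015);print('foot',np.median(h[k]),'far',np.median(h[m&(u>.03)]))
p,y=gT; row([*p,.19],[np.cos(y),np.sin(y),0],[0,0,-1])
E
```

```text
clock: 12.8
position: [0.4675, -0.2325, 0.1854]
ee_rot: [0.635, 0.728, 0.195, 0.171]
ft_force: [0.7, -0.1, -0.0]
grip_width: 0.405
grasp_force: 0.0
12.8 pos [ 0.4675 -0.2325  0.1854] joints [-0.4601 -0.2594  0.9631  2.1905 -0.1638  0.685   0.7737] F [ 0.738 -0.055 -0.015] grip 0.4045919209405355 0.0
[[-0.1351  0.8569  0.4975]
 [ 0.9908  0.1175  0.0668]
 [-0.0012  0.5019 -0.8649]]
-44 156 0.0259
-36 159 0.026
-28 168 0.026
-20 170 0.0261
-12 190 0.026
-4 192 0.0261
4 196 0.026
12 197 0.0261
20 198 0.0261
28 198 0.0263
36 209 0.026
44 57 0.0257
52 18 0.0153
[-0.0444  0.0441] [-0.009   0.0084]
614 0.025664744006381093 [-0.0466  0.0409]
foot 0.025698897549346702 far 0.02554343603982238
shift [9.0997 2.0576 1.0341] turn [ 3.5296  1.5346 -5.6989]
```

View pics/w4.png

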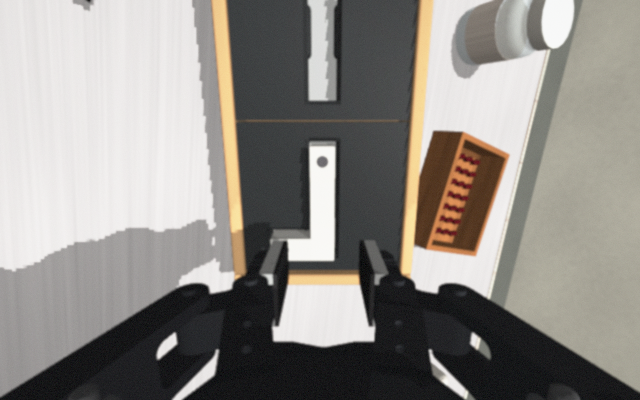

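L sits home (top 26 mm above the cutout floor, level). Now on to the T.

```bash
python3 -m pendant '[[1,0.1,-0.3,0.3,0.13,-0.5,0],[2,0.4,-0.3,0.7,0.3,-1.1,0],[3,0.6,-0.1,1.1,0.48,-1.8,0],[4,0.8,0.1,1.5,0.65,-2.4,0],[5,1.1,0.4,1.9,0.83,-3.1,0],[6,1.3,0.6,2.3,1,-3.7,0],[7,1.55,0.8,2.75,1.2,-4.4,0],[8,1.8,0.9,3.15,1.37,-5.1,0],[9.1,2.06,1.03,3.53,1.53,-5.7,0],[9.1,2.06,1.03,3.53,1.53,-5.7,0]]' 60
python3 - <<'E'
from h import *
st(); im,d,W=cloud('wrist'); print(gauge(W,T_,(.515,.235))); p,y=gT; row([*p,.10],[np.cos(y),np.sin(y),0],[0,0,-1])
E
```

```text
clock: 14.15
position: [0.5182, 0.2401, 0.1875]
ee_rot: [0.3, 0.954, -0.002, -0.001]
ft_force: [-0.8, -0.1, -0.5]
grip_width: 0.499
grasp_force: 0.0
14.15 pos [0.5182 0.2401 0.1875] joints [-0.7466  0.256   0.2732  1.6948 -0.0728  1.2054  0.5051] F [-0.7523 -0.0842 -0.4973] grip 0.4991144099585667 0.0
[[-0.8195  0.5731 -0.0039]
 [ 0.5731  0.8195 -0.0024]
 [ 0.0018 -0.0042 -1.    ]]
((np.float64(0.5197487113802596), np.float64(0.2351009025199885), np.float64(2.519272533662046), np.float64(0.0002459716796875)), np.float64(0.028749156294331613))
shift [-0.0399 -0.0256  1.7586] turn [-0.0291 -0.0028  0.0326]
```

```bash
python3 -m pendant '[[0,0,0.5,0,0,0,0],[0,0,1,0,0,0,0],[0,0,1.5,0,0,0,0],[0,0,1.75,0,0,0,0],[0,0,1.75,0,0,0,0],[0,0,1.75,0,0,0,0],[0,0,1.75,0,0,0,0],[0,0,1.75,0,0,0,0],[0,0,1.75,0,0,0,0],[0,0,1.75,0,0,0,0]]'
python3 - <<'E'
from h import *
st(); y=np.radians(144.35); row([.5196,.2350,.033],[np.cos(y),np.sin(y),0],[0,0,-1])
E
```

```text
clock: 15.45
position: [0.5196, 0.2341, 0.1033]
ee_rot: [0.305, 0.952, -0.0, 0.001]
ft_force: [0.2, -0.0, -0.4]
grip_width: 0.498
grasp_force: 0.0
15.45 pos [0.5196 0.2341 0.1033] joints [-0.7281  0.3364  0.2658  1.7861 -0.0999  1.0317  0.5261] F [ 0.2145 -0.0052 -0.3822] grip 0.49836565328421045 0.0
[[-0.8142  0.5806  0.001 ]
 [ 0.5806  0.8142 -0.0008]
 [-0.0012 -0.     -1.    ]]
shift [0.0114 0.0141 1.405 ] turn [-0.0002  0.0089  0.0192]
```

```bash
python3 -m pendant '[[0.01,0.015,0.6,0,0,0,0],[0.01,0.015,1.1,0,0,0,0],[0.01,0.015,1.41,0,0,0,0],[0.01,0.015,1.41,0,0,0,0],[0.01,0.015,1.41,0,0,0,-0.6],[0.01,0.015,1.41,0,0,0,-1],[0.01,0.015,1.41,0,0,0,-1],[0.01,0.015,1.41,0,0,0,-1],[0.01,0.015,1.41,0,0,0,-1],[0.01,0.015,1.41,0,0,0,-1]]' 80
python3 - <<'E'
from h import *
st()
E
python3 -m pendant '[[0,0,-0.6,0,0,0,-1],[0,0,-1.2,0,0,0,-1],[0,0,-1.8,0,0,0,-1],[0,0,-2.4,0,0,0,-1],[0,0,-3,0,0,0,-1],[0,0,-3.6,0,0,0,-1],[0,0,-3.8,0,0,0,-1],[0,0,-3.8,0,0,0,-1],[0,0,-3.8,0,0,0,-1],[0,0,-3.8,0,0,0,-1]]'
python3 - <<'E'
from h import *
row(cT+n*.13,cX,-n)
E
```

```text
clock: 16.7
position: [0.5204, 0.2353, 0.034]
ee_rot: [0.305, 0.952, 0.001, 0.001]
ft_force: [-1.4, -1.7, 7.3]
grip_width: 0.176
grasp_force: 79.1
16.7 pos [0.5204 0.2353 0.034 ] joints [-0.7131  0.4304  0.2497  1.8288 -0.1312  0.8961  0.5478] F [-1.4291 -1.6562  7.3127] grip 0.17646901170903095 79.07077074050903
[[-0.8141  0.5807  0.0026]
 [ 0.5807  0.8141  0.0003]
 [-0.0019  0.0017 -1.    ]]
clock: 17.95
position: [0.519, 0.2349, 0.2215]
ee_rot: [0.305, 0.952, -0.001, -0.0]
ft_force: [-0.4, -0.2, -1.4]
grip_width: 0.181
grasp_force: 78.6
shift [-2.8733 -6.401   0.7397] turn [-3.5453 -1.5231  5.6998]
```

```bash
python3 -m pendant '[[-0.35,-0.8,0,-0.44,-0.19,0.7,-1],[-0.7,-1.6,0,-0.88,-0.38,1.4,-1],[-1.05,-2.4,0,-1.3,-0.57,2.1,-1],[-1.4,-3.2,0,-1.77,-0.76,2.85,-1],[-1.8,-4,0,-2.2,-0.95,3.55,-1],[-2.15,-4.8,0.1,-2.65,-1.14,4.25,-1],[-2.5,-5.6,0.3,-3.1,-1.33,5,-1],[-2.87,-6.4,0.6,-3.54,-1.52,5.7,-1],[-2.87,-6.4,0.74,-3.545,-1.523,5.7,-1],[-2.87,-6.4,0.74,-3.545,-1.523,5.7,-1]]'
python3 -m pendant '[[0,0,0,0,0,0,-1],[0,0,0,0,0,0,-1],[0,0,0,0,0,0,-1],[0,0,0,0,0,0,-1],[0,0,0,0,0,0,-1],[0,0,0,0,0,0,-1],[0,0,0,0,0,0,-1],[0,0,0,0,0,0,-1],[0,0,0,0,0,0,-1],[0,0,0,0,0,0,-1]]'
python3 - <<'E'
from h import *
st(); im,d,W=cloud('wrist',1); save(im,'pics/w5.png')
o=manip.get_obs(); M=R.from_quat(o['ee_rot']).as_matrix(); q=(W-o['position'])@M
m=(q[...,0]>.012)&(abs(q[...,2]-.0055)<.004)&(abs(q[...,1])<.05)&(q[...,0]<.07); s=q[m]
print(np.median(s[:,2]),'xend',np.percentile(s[:,0],[98,99.5]),'cross y',np.percentile(s[s[:,0]>.03][:,1],[1,99]),'bar y',np.percentile(s[s[:,0]<.024][:,1],[1,99]))
row(cT+n*(.031+.02),cX,-n);row(cT+n*(.031+.009),cX,-n)
E
```

```text
clock: 19.2
position: [0.4501, -0.1083, 0.1853]
ee_rot: [0.635, 0.728, 0.195, 0.17]
ft_force: [0.6, -0.9, -0.5]
grip_width: 0.179
grasp_force: 78.7
clock: 20.45
position: [0.4505, -0.1087, 0.1859]
ee_rot: [0.635, 0.728, 0.196, 0.171]
ft_force: [-0.3, -0.9, -1.8]
grip_width: 0.179
grasp_force: 78.7
20.45 pos [ 0.4505 -0.1087  0.1859] joints [-0.4063 -0.4238  0.5796  2.3435  0.1077  0.6562  0.2583] F [-0.3098 -0.915  -1.7668] grip 0.1789947585607783 78.73446106910706
[[-0.136   0.8573  0.4966]
 [ 0.9907  0.1178  0.0681]
 [-0.0001  0.5012 -0.8653]]
0.005264786693005324 xend [0.0455 0.0456] cross y [-0.0323  0.0324] bar y [-0.0089  0.009 ]
shift [-0.0077 -0.017   1.5874] turn [ 0.012  -0.005  -0.0033]
shift [-0.0078 -0.0174  1.8074] turn [ 0.012  -0.005  -0.0033]
```

View pics/w5.png

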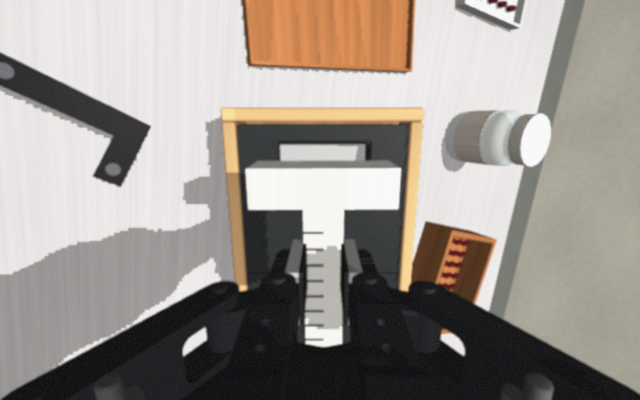

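The T is in hand, aligned over its cutout; the cross-bar cutout shows at (323,152). Inserting.

```bash
python3 -m pendant '[[-0.02,-0.017,0.6,0.01,0,0,-1],[-0.02,-0.017,1.2,0.01,0,0,-1],[-0.02,-0.017,1.5,0.01,0,0,-1],[-0.02,-0.017,1.58,0.01,0,0,-1],[-0.02,-0.017,1.65,0.01,0,0,-1],[-0.02,-0.017,1.72,0.01,0,0,-1],[-0.02,-0.017,1.78,0.01,0,0,-1],[-0.02,-0.017,1.8,0.01,0,0,-1],[-0.02,-0.017,1.8,0.01,0,0,-1],[-0.02,-0.017,1.8,0.01,0,0,-1]]'
python3 - <<'E'
from h import *
st(); row(cT+n*(.0313)-cX*.0006,cX,-n); o=manip.get_obs(); print(o['ft_force']@n)
E
```

```text
clock: 21.75
position: [0.4946, -0.1037, 0.1077]
ee_rot: [0.635, 0.728, 0.195, 0.17]
ft_force: [0.3, -1.0, -1.8]
grip_width: 0.181
grasp_force: 78.8
21.75 pos [ 0.4946 -0.1037  0.1077] joints [-0.6622 -0.166   0.8758  2.3557 -0.1452  0.4054  0.4945] F [ 0.2589 -0.9977 -1.8077] grip 0.18060546981883774 78.80846500396729
[[-0.136   0.8579  0.4955]
 [ 0.9907  0.1178  0.068 ]
 [-0.      0.5001 -0.866 ]]
shift [ 0.0001 -0.0021  0.183 ] turn [ 0.0032 -0.0054 -0.0038]
-1.6270088822121656
```

```bash
python3 -m pendant '[[0,0,0.04,0,0,0,-1],[0,0,0.08,0,0,0,-1],[0,0,0.12,0,0,0,-1],[0,0,0.16,0,0,0,-1],[0,0,0.19,0,0,0,-1],[0,0,0.21,0,0,0,-1],[0,0,0.21,0,0,0,-1],[0,0,0.21,0,0,0,-1],[0,0,0.21,0,0,0,-1],[0,0,0.21,0,0,0,-1]]'
python3 - <<'E'
from h import *
st(); row(cT+n*(.0313)-cX*.0006,cX,-n); o=manip.get_obs(); print(o['ft_force']@n)
E
```

```text
clock: 23.0
position: [0.4996, -0.1033, 0.0996]
ee_rot: [0.636, 0.727, 0.196, 0.169]
ft_force: [-49.9, -0.2, 58.8]
grip_width: 0.177
grasp_force: 88.4
23.0 pos [ 0.4996 -0.1033  0.0996] joints [-0.7201 -0.1309  0.9434  2.3529 -0.2251  0.3858  0.5683] F [-49.8913  -0.167   58.8487] grip 0.17739643066003444 88.35447907447815
[[-0.1351  0.8583  0.495 ]
 [ 0.9908  0.1153  0.0705]
 [ 0.0034  0.5    -0.866 ]]
shift [ 0.0061 -0.0077 -0.0075] turn [ 0.0025 -0.0236 -0.0217]
75.69062496524828
```

```bash
python3 -m pendant '[[0,0,-0.03,0,0,0,-1],[0,0,-0.04,0,0,0,-0.7],[0,0,-0.04,0,0,0,-0.2],[0,0,-0.04,0,0,0,-0.2],[0,0,-0.04,0,0,0,-0.2],[0,0,-0.6,0,0,0,-0.2],[0,0,-1.2,0,0,0,-0.2],[0,0,-1.8,0,0,0,-0.2],[0,0,-2.2,0,0,0,-0.2],[0,0,-2.2,0,0,0,-0.2]]'
python3 - <<'E'
from h import *
st()
for cam in ('side','wrist'):
  im,d,W=cloud(cam)
  for c,P in ((cL,L),(cT,T_)):
    q=W-c; Y=np.cross(n,cX); h=q@n;u=q@cX;v=q@Y
    m=(h>.019)&(h<.04)&(abs(u)<.06)&(abs(v)<.055)
    if m.sum()<50: print(cam,'none'); continue
    uv=np.c_[u[m],v[m]]; A=np.c_[uv,np.ones(len(uv))]; s=np.linalg.lstsq(A,h[m],rcond=None)[0]
    o=(abs(u)<.07)&(abs(v)<.06)&(abs(h)<.018)
    print(cam,m.sum(),'tilt,top',s,'fit',fit(P,uv,np.c_[u[o],v[o]]))
E
```

```text
clock: 24.25
position: [0.4458, -0.1109, 0.1951]
ee_rot: [0.635, 0.727, 0.196, 0.171]
ft_force: [0.3, 0.8, -0.2]
grip_width: 0.397
grasp_force: 0.0
24.25 pos [ 0.4458 -0.1109  0.1951] joints [-0.4007 -0.4531  0.5718  2.3387  0.1258  0.6863  0.2448] F [ 0.2602  0.8396 -0.1721] grip 0.396721817495228 0.0
[[-0.1352  0.8565  0.4981]
 [ 0.9908  0.1169  0.068 ]
 [ 0.      0.5027 -0.8645]]
side 629 tilt,top [0.0036 0.0054 0.0255] fit (np.float64(-0.0011259990392001788), np.float64(0.0007614067935200032), np.float64(0.0005581104062613029), np.float64(0.02234921073913574))
side 517 tilt,top [ 0.0043 -0.0098  0.0253] fit (np.float64(-0.0014549943047831267), np.float64(0.0004197475872636278), np.float64(-0.0015767712380769794), np.float64(0.06210777282714844))
wrist 1209 tilt,top [-0.0179 -0.0006  0.0263] fit (np.float64(0.00012651547711956535), np.float64(-0.00015104976764614955), np.float64(-0.014569559628837325), np.float64(0.018772689819335938))
wrist 4082 tilt,top [-0.0023 -0.0022  0.026 ] fit (np.float64(-0.0001830079252675132), np.float64(-0.00034953618197575544), np.float64(0.0011969920825225522), np.float64(0.0027366485595703123))
```

Both gauges are home, level and centred within about 1.5 mm, and the gripper is clear.

```bash
python3 -c "from workcell import manip; print(manip.hand_in())"
```

```text
the job is handed in; nothing more can be done
None
```

The job is handed in: the L and T gauges are pressed fully home in their own cutouts and released, within about 1.5 mm of centre by my camera checks; the arm never went near the jar, seed box or counting plate, and I had used about 24 of the 70 s.

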